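# Send a hook carrier down the roller rail

## Task

Lift the orange-headed hook carrier off the top of the nested stack without bringing up or shifting the blue ones under it, set it gently astride the upper end of the sloped roller rail, feeling that it bears on the rollers before you let go there, and let it roll down by itself. Make sure that it has come to rest against the red stop at the low end, astride the rail, and leave the cardboard box and the glass jar where they are.

Things in the scene. Friction and masses are not known exactly. Their poses are not given: they have to be found in the camera images.
- carrier_top: Orange-headed hook carrier, the top one of three nested (others blue), 0.18-0.35 kg. Origin: centre of the underside of its steel top plate, the face that rides on the rollers; x = riding direction, z up. Plate 60 (x) x 46 (y) x 3 mm; on it an orange grip block 60 (x) x 36 (y) mm with vertical faces, z = 3 to 18 mm, to be pinched across y. May ride the rail either way round.
- carrier_middle: Blue-headed carrier next under the orange one, same shape, origin 18 mm lower. Under each plate two 3 mm sheet legs, 60 mm long in x, splay out 17 deg (inner faces at y = +/-20 mm at the top): the +y leg ends in an upturned lip (lowest z = -78, outermost y = 60 mm), the -y leg is shorter (z = -44, y = -37 mm). About 2 mm play in the nest; a straight lift of 85 mm frees a carrier.
- carrier_bottom: The lowest blue-headed carrier, same shape, 36 mm below the orange one, sitting on the magazine.
- magazine: Fixed wooden magazine that carries the nested stack: base 110 x 120 x 10 mm, block 60 (x) x 32 (y) mm up to z = 100 mm. Origin: centre of the underside; x as the carriers' x. It stands on the robot's left or right.
- stand: Fixed stand of the sloped roller rail. Origin: centre of the underside of its base, 460 (x) x 90 (y) x 12 mm; z up, +x = uphill; the rail lies over its x axis. Rail 34 mm wide, 14 free rollers of diameter 16 mm, 24.5 mm apart, at x = -160 to +155 mm. Two uprights 26 mm either side of the rail at x = 184 to 206 mm reach z = 205 mm. The rail stays clamped under loads below 60 N.
- upper_end (a point): Point on the stand's base plate straight below the setting-down place at the upper end (stand x = 100, y = 0, z = 12 mm; axes as the stand's). Set down with the carrier's origin within 30 mm of it along the rail. The slope is clamped anywhere from 0.12 to 0.21 rad and not reported: roller tops here lie 159 to 185 mm above the bench, to be felt or seen. Let go here, a carrier rolls down in 1 to 4 s.
- stop (a point): Centre of the face of the red, rubber-faced stop, level with the roller tops, at the rail's low end (stand x = -174, z = 128 mm, true to 2 mm; axes as the stand's). The stop is 44 mm wide and 25 mm tall above the rollers. The rail's tilting axis lies near it (stand x = -190, z = 100 mm). A carrier at rest against the stop has its origin 30 mm uphill of this point.
- carton: Small open cardboard box 110 by 110 by 90 mm, loose, on the side of the robot where the magazine is not. Origin: centre of the underside. To be left alone.
- dye_jar: Low glass jar with a brass lid, diameter 64, height 70 mm, loose, in front of the robot between magazine and carton. Origin: centre of the underside. To be left alone.
There are look-alikes about, which are no part of the job. What is shaped like the carrier_top but black or pink is not meant.

How it is judged:
By the outcome, as a careful person would: the job done as asked, in the order asked, and still so for the second after the job is handed in, with the robot touching nothing.
It also fails if it takes over 48 s, if anything falls off the work surface, if the arm or the gripper's body presses on something with over 40 N, if the wrist force passes 120 N, or if a joint passes its speed limit or range.

## Robot

A 6-joint arm with a two-finger parallel gripper is mounted at the origin on the work surface. World frame = base frame: x ahead of the robot, y to its left, z up, the work surface at z = 0. Lengths are in m, angles in rad, forces in N, time in s.
With the tool pointing down it reaches from about 0.425 to 0.95 m from the base axis. Payload 3.5 kg.
Tool frame: the origin (TCP) lies midway between the tips of the shut fingers; the grasp point (between the pads) lies ctrl.grasp_offset behind it (ctrl.grasp_offset is the distance from the TCP to the grasp point, in m); x points along the fingers, y is the direction in which the jaws open and shut, and the axes are right-handed (so a half turn about x gives the same grasp; the last joint's range is limited). The gripper opens to 85 mm and grips with 20 to 120 N. Pads are 22 mm wide; open, the fingers measure 114 mm over their backs; the gripper's body (76 mm by 85 mm) begins 54 mm behind the grasp point. The pads swing forward as they close: fully open they stand 13 mm farther back than shut.
Start: joints at [-1.321, 0.286, 1.577, -0, 1.279, -0.15], TCP at [0.263, -0.622, 0.231] pointing down, gripper open.
Joint ranges: [-2.77, 2.77], [-0.9, 2.22], [0.21, 2.48], [-1.53, 4.67], [0.24, 2.81], [-2.84, 2.84]. Speed limits (rad/s): [2.79, 2.79, 3.14, 3.14, 3.14, 3.14].

## Interface

Orientations are given as a unit quaternion [x, y, z, w].
In Python, from plant import readout, read_camera, sign_off, ctrl gives the robot as it stands.
- The arm moves only by the tool drive_tool, never from a script. Its argument "steps" is a list of rows, each a list of 5 numbers: the shift along the tool's x, y, z in cm, then the turn about the tool's x in degrees, then the opening, from 0 (shut) to 1 (fully open). A call has 1 to 10 rows; each row shifts and turns the commanded pose from where the row before left it, along the tool's axes as they then stand; what a row does not reach is not made up. A row lasts 1/10 s, in which the tool goes at most 50 mm and 8.59 degrees, less where a joint would pass 70% of its speed; a pose out of reach is approached as far as the arm can. A call is refused whole if a number of a shift passes 5 or a number of a turn 8.59, either way. A call with a gripper value outside its range is refused whole. The fingers move at their own pace and stop on an object; "force" is the grip in N (left out, the last holds). Time passes only in rows, so rows that do not move let the fingers close. It gives the time, the measured TCP pose, the force and the opening at its end, in the units of the state.
- readout.get_state(): the state, without advancing time (a new reading comes with each control period).
- read_camera(name): name is "scene" or "top" or "wrist"; returns a dict with "frame" (384x512x3 uint8, red, green, blue), "vertical_fov" (degrees; the focal length in pixels is half the picture's height over the tangent of half this angle, whatever the lens; pixels are square), "cx", "cy" (the principal point, pixels), "eye" and "orientation" of the camera in the world. Camera axes: x right, y up, looking along -z (the intrinsics and any distortion apply to the point x, -y, -z); pixel columns grow to the right and rows downward; lengths in m; the calibration is good to about 2 mm. A picture is of the moment at which its call begins. There is no depth.
- sign_off(): hands the job in, once; it reports no verdict.
The state is a dict: "time": time; "qpos": joint angles; "dq": joint speeds; "joint_efforts": joint torques, N m; "eef_pos": TCP position; "tcp_rot": TCP orientation; "contact_force": force on the tool from outside, world axes, zero at the start; "wrist_torque": the same for the moment, N m; "opening": opening from 0.0 (shut) to 1.0 (fully open).
Only numpy, scipy, OpenCV 4.12 (cv2) and the standard library are available. Lean on these libraries where they do the work, as an engineer would, in place of code of your own. Each camera call takes 0.05 s, during which the arm holds its last target. There are 200 camera calls.

## Working session

There is one attempt and no reset: what is moved stays moved. The work goes in short steps, Python scripts to look and compute and a tool call to move; the robot and the scene stay as the last step left them, time stands still between calls to the robot, and variables do not carry over. Pictures are saved under pics/ and viewed, about 8 in all and at most 12, crops included, and the job is handed in when it is done.

Besides the shell and the picture viewer there is one more tool, called as name(argument=value, ...), one argument or row to a line, values as JSON. drive_tool: Moves the arm, as the interface text tells. Its arguments: {"type":"object","properties":{"steps":{"type":"array","items":{"type":"array","items":{"type":"number"}}},"force":{"type":"number"}},"required":["steps"]}

```bash
ls; mkdir -p pics
python3 - <<'E'
from plant import readout, read_camera, ctrl
import cv2,numpy as np,pickle
print(readout.get_state(), ctrl.grasp_offset, [a for a in dir(ctrl) if a[0]!='_'])
d={}
for n in("scene","top","wrist"):
    c=read_camera(n); d[n]=c
    print(n,{k:v for k,v in c.items() if k!='frame'})
pickle.dump(d,open('c0.pkl','wb'))
s=np.hstack([d['scene']['frame'],d['top']['frame']])
cv2.imwrite('pics/a.png',cv2.resize(d['scene']['frame'][:,:,::-1],(800,600)))
cv2.imwrite('pics/b.png',cv2.resize(d['top']['frame'][:,:,::-1],(800,600)))
E
```

```text
pics
{'time': 0.0, 'qpos': array([-1.32099773e+00,  2.87143952e-01,  1.57818855e+00, -2.79618372e-05,
        1.27860363e+00, -1.50005243e-01]), 'dq': array([ 0.00126262, -0.00152594, -0.00070319, -0.00025025,  0.00086871,
       -0.00129295]), 'joint_efforts': array([-1.14955412e-03, -4.05985129e+01, -2.92625892e+01, -1.99115793e-04,
        5.89300660e-03,  8.45269348e-07]), 'eef_pos': array([ 0.2625873 , -0.62110994,  0.22995541]), 'tcp_rot': array([-0.69297368, -0.14124221,  0.69307523, -0.13958812]), 'contact_force': array([0.97411689, 0.43449245, 0.71847268]), 'wrist_torque': array([ 0.02345239, -0.0262219 , -0.00904087]), 'opening': 1.0010958419506646} 0.0187 ['Unreachable', 'grasp_offset']
scene {'vertical_fov': 55.694157151927826, 'cx': 257.0953758781682, 'cy': 194.160067165967, 'eye': array([0.87552658, 0.66403508, 0.75884291]), 'orientation': array([0.13087018, 0.39101717, 0.8628131 , 0.29245874])}
top {'vertical_fov': 51.062482933390996, 'cx': 262.991035011334, 'cy': 194.732909095665, 'eye': array([0.19934126, 0.07584586, 1.22657336]), 'orientation': array([-0.06018371,  0.06473271,  0.70751635, -0.70114778])}
wrist {'vertical_fov': 65.28649978123808, 'cx': 251.31687916873616, 'cy': 192.69740031410336, 'eye': array([ 0.3265188 , -0.59553082,  0.37337261]), 'orientation': array([-0.11444203,  0.07702468, -0.54678969,  0.82582762])}
```

View pics/a.png

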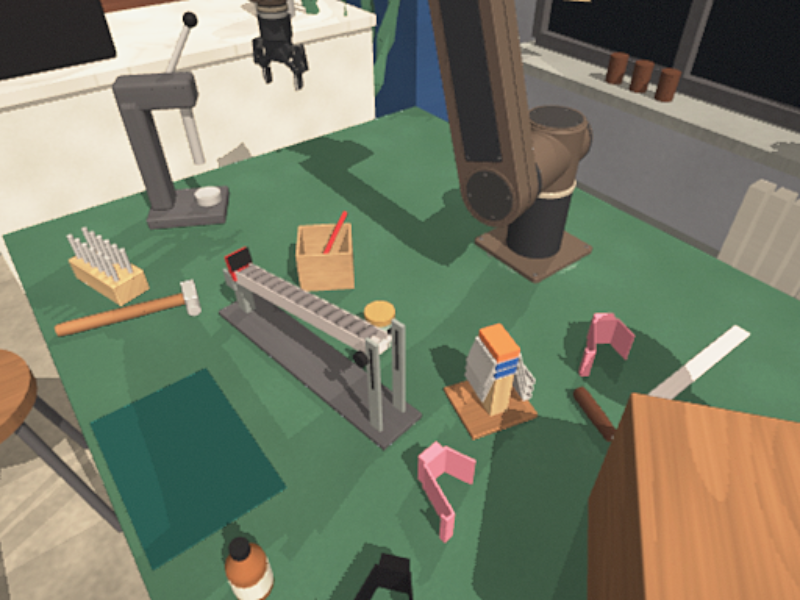

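View pics/b.png

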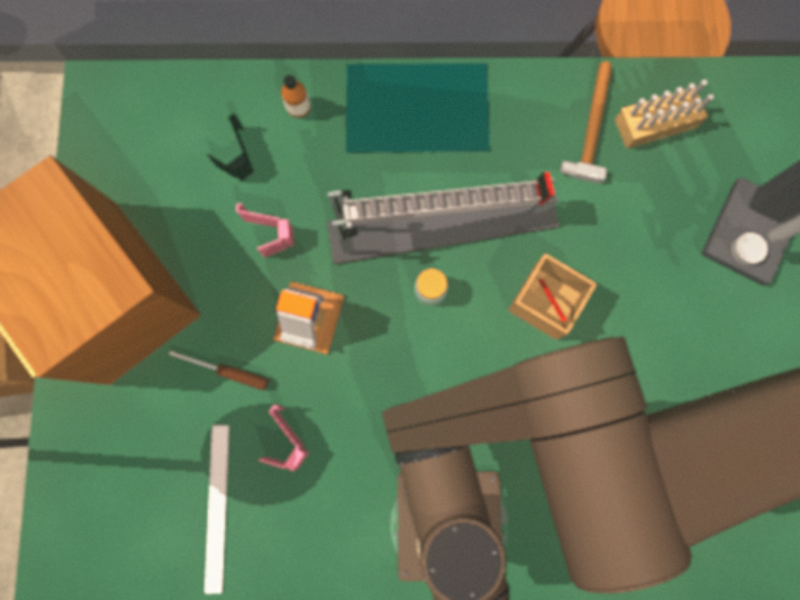

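The orange head on the nested stack, scene (500,342) and top (298,303) in 800x600, is the one meant. The pink ones (two) and the black one lie loose and are excluded, and the orange thing at top (295,95) is a bottle. I'll confirm this in an enlarged crop.

```bash
cat > h.py <<'E'
import numpy as np,cv2,pickle
from scipy.spatial.transform import Rotation as R
def ray(c,u,v):
    f=c['frame'].shape[0]/2/np.tan(np.radians(c['vertical_fov'])/2)
    d=np.array([(u-c['cx'])/f,-(v-c['cy'])/f,-1.])
    return np.array(c['eye']),R.from_quat(c['orientation']).apply(d/np.linalg.norm(d))
def onz(c,u,v,z):
    e,d=ray(c,u,v); return e+d*(z-e[2])/d[2]
def tri(c1,p1,c2,p2):
    e1,d1=ray(c1,*p1);e2,d2=ray(c2,*p2)
    s=np.linalg.lstsq(np.c_[d1,-d2],e2-e1,rcond=None)[0]
    a,b=e1+s[0]*d1,e2+s[1]*d2
    return (a+b)/2,np.linalg.norm(a-b)
def proj(c,p):
    f=c['frame'].shape[0]/2/np.tan(np.radians(c['vertical_fov'])/2)
    q=R.from_quat(c['orientation']).inv().apply(np.array(p)-c['eye'])
    return np.array([c['cx']+f*q[0]/-q[2],c['cy']-f*q[1]/-q[2]])
E
python3 - <<'E'
from h import *
d=pickle.load(open('c0.pkl','rb'))
def crop(n,u0,v0,w,h,s,W=None):
    return cv2.resize(d[n]['frame'][v0:v0+h,u0:u0+w,::-1],None,fx=s,fy=s,interpolation=cv2.INTER_CUBIC)
a=crop('top',165,100,200,130,4); b=crop('scene',130,150,220,150,3)
cv2.imwrite('pics/c.png',a); cv2.imwrite('pics/d.png',b)
for n,(u0,v0,u1,v1) in dict(top=(165,170,230,230),scene=(300,200,345,240)).items():
    hsv=cv2.cvtColor(d[n]['frame'],cv2.COLOR_RGB2HSV)
    m=cv2.inRange(hsv,(5,170,150),(17,255,255)); k=np.zeros_like(m);k[v0:v1,u0:u1]=m[v0:v1,u0:u1]
    cs=cv2.findContours(k,0,1)[0]; c=max(cs,key=cv2.contourArea)
    print(n,cv2.contourArea(c),cv2.minAreaRect(c),cv2.boxPoints(cv2.minAreaRect(c)).round(1).tolist())
    r=cv2.inRange(hsv,(0,190,90),(4,255,255))|cv2.inRange(hsv,(174,190,90),(180,255,255))
    for c in cv2.findContours(r,0,1)[0]:
        if cv2.contourArea(c)>15: print(' red',cv2.minAreaRect(c))
E
```

```text
top 240.0 ((188.9150848388672, 194.5471649169922), (22.939210891723633, 12.087727546691895), 15.945395469665527) [[176.1999969482422, 197.1999969482422], [179.5, 185.60000610351562], [201.60000610351562, 191.89999389648438], [198.3000030517578, 203.5]]
 red ((350.8846130371094, 117.42310333251953), (13.335897445678711, 2.3533935546875), 78.69007110595703)
scene 27.5 ((316.30133056640625, 223.05906677246094), (27.84424591064453, 12.346724510192871), 28.442928314208984) [[301.1000061035156, 221.89999389648438], [307.0, 211.0], [331.5, 224.3000030517578], [325.6000061035156, 235.10000610351562]]
```

View pics/c.png

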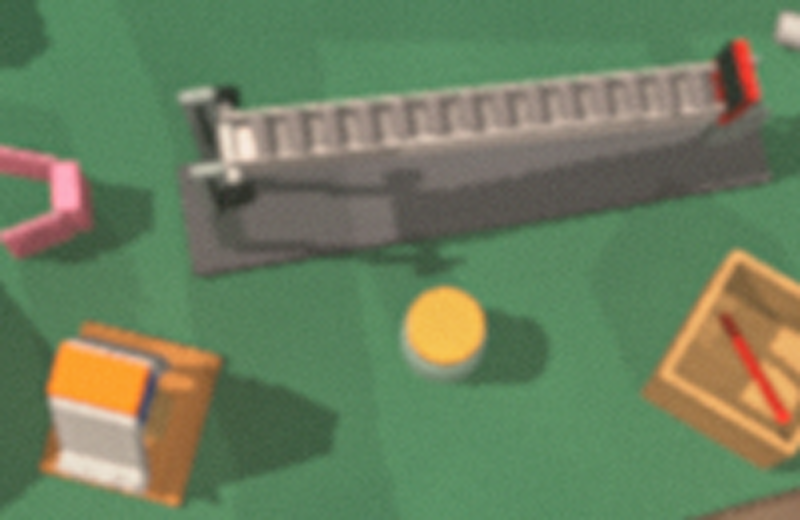

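View pics/d.png

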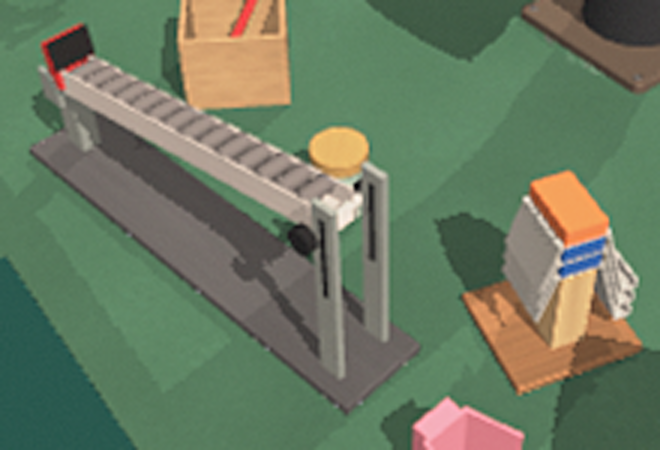

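Run:
```python
from h import *
d=pickle.load(open('c0.pkl','rb')); T,S=d['top'],d['scene']
t=lambda x,y:(165+x/4-.4,100+y/4-.4); s=lambda x,y:(130+x/3-.33,150+y/3-.33)
np.set_printoptions(precision=4,suppress=True)
z=.154
tc=[onz(T,*t(*p),z)[:2] for p in [(64,340),(158,360),(143,418),(48,392)]]
sc=[onz(S,*s(*p),z)[:2] for p in [(571,172),(532,188),(566,235),(608,213)]]
print('head top',np.array(tc),'\nscene',np.array(sc)); print(np.mean(tc,0),np.mean(sc,0))
hc,e=tri(T,t(103,378),S,s(570,202)); print('tri',hc,e)
print('base: A(uphill,near robot)',onz(T,*t(195,275),.012),onz(S,*s(418,348),.012))
print('B(downhill near)',onz(T,*t(770,180),.012)); print('C uphill far',onz(S,*s(345,411),.012)); print('D downhill far',onz(S,*s(31,151),.012))
print('jar',onz(T,*t(446,326),.07))
R0=R.from_quat([-0.69297368,-0.14124221,0.69307523,-0.13958812]).as_matrix();print(R0)
for m,n in(((196,98),(325,203)),((205,170),(374,168))): print('upr',tri(T,t(*m),S,s(*n)))
print('rail upper end mid',tri(T,t(240,138),S,s(335,202)))
```

```text
head top [[0.4209 0.2918]
 [0.4066 0.2277]
 [0.3668 0.2372]
 [0.3852 0.3017]] 
scene [[0.3668 0.2462]
 [0.4045 0.2405]
 [0.4193 0.2937]
 [0.3769 0.2968]]
[0.3949 0.2646] [0.3918 0.2693]
tri [0.3928 0.2672 0.1529] 0.005950734056603275
base: A(uphill,near robot) [0.5009 0.2202 0.012 ] [0.5044 0.2246 0.012 ]
B(downhill near) [ 0.574  -0.2304  0.012 ]
C uphill far [0.5904 0.2377 0.012 ]
D downhill far [ 0.6618 -0.21    0.012 ]
jar [0.4465 0.0284 0.07  ]
[[-0.0006  0.3892 -0.9211]
 [ 0.0023 -0.9211 -0.3892]
 [-1.     -0.0023 -0.0003]]
upr (array([0.5735, 0.1981, 0.2064]), np.float64(0.00043051459828414294))
upr (array([0.5237, 0.1912, 0.2071]), np.float64(0.00046722579462254543))
rail upper end mid (array([0.5528, 0.1737, 0.1767]), np.float64(0.007639778411190294))
```

The crops confirm it. The orange head sits on two blue ones on the magazine, top crop (103,378) and scene crop (570,202), with the long leg towards the robot. Stack top is at about (0.393, 0.267, 0.154) with riding axis about 76°. Rail axis is about 98.9°, upper end at about (0.565, 0.102). Moving over.

drive_tool(
  steps=[
    [-5,0,0,-7.6,1],
    [-5,0,0,-7.6,1],
    [0,0,0,-7.6,1],
    [0,0,0,-7.6,1],
    [0,0,0,-7.6,1],
    [0,0,0,-7.6,1],
    [0,0,0,-7.6,1],
    [0,2.13,-4.33,0,1],
    [0,2.13,-4.33,0,1],
    [0,2.13,-4.33,0,1],
  ],
)

```text
time: 1.15
eef_pos: [0.3565, -0.5097, 0.3306]
tcp_rot: [0.557, 0.436, -0.557, 0.435]
contact_force: [0.9, -0.0, 0.1]
opening: 0.998
```

drive_tool(
  steps=[
    [0,2.13,-4.33,0,1],
    [0,2.13,-4.33,0,1],
    [0,2.13,-4.33,0,1],
    [0,-0.07,-4.4,0,1],
    [0,-0.07,-4.4,0,1],
    [0,-0.07,-4.4,0,1],
    [0,-0.07,-4.4,0,1],
    [0,-0.07,-4.4,0,1],
    [0,-0.07,-4.4,0,1],
    [0,-0.07,-4.4,0,1],
  ],
)

```text
time: 2.15
eef_pos: [0.5183, -0.0982, 0.3311]
tcp_rot: [-0.557, -0.436, 0.557, -0.436]
contact_force: [-0.3, -0.3, 0.5]
opening: 1.0
```

drive_tool(
  steps=[
    [0,-1.84,-4.07,0,1],
    [0,-1.84,-4.07,0,1],
    [0,-1.84,-4.07,0,1],
    [0,-1.84,-4.07,0,1],
    [0,-1.84,-4.07,0,1],
    [0,0,0,0,1],
  ],
)

```text
time: 2.75
eef_pos: [0.4764, 0.1237, 0.3312]
tcp_rot: [0.556, 0.438, -0.555, 0.437]
contact_force: [0.6, -0.3, -0.7]
opening: 1.0
```

Run:
```python
from h import *
from plant import read_camera
c=read_camera('wrist'); pickle.dump(c,open('w1.pkl','wb'))
print(c['eye'],R.from_quat(c['orientation']).as_matrix()[:,2])
for p in [(.393,.267,.154),(.5655,.102,.17),(.543,.198,.206)]: print(proj(c,p)*1.5)
cv2.imwrite('pics/e.png',cv2.resize(c['frame'][:,:,::-1],(768,576),interpolation=cv2.INTER_CUBIC))
```

```text
[0.49254749 0.1899991  0.47461793] [0.0636653  0.26489147 0.96217422]
[201.93371576  79.65710805]
[508.94863206 264.58154763]
[460.96419331 125.71641486]
```

View pics/e.png

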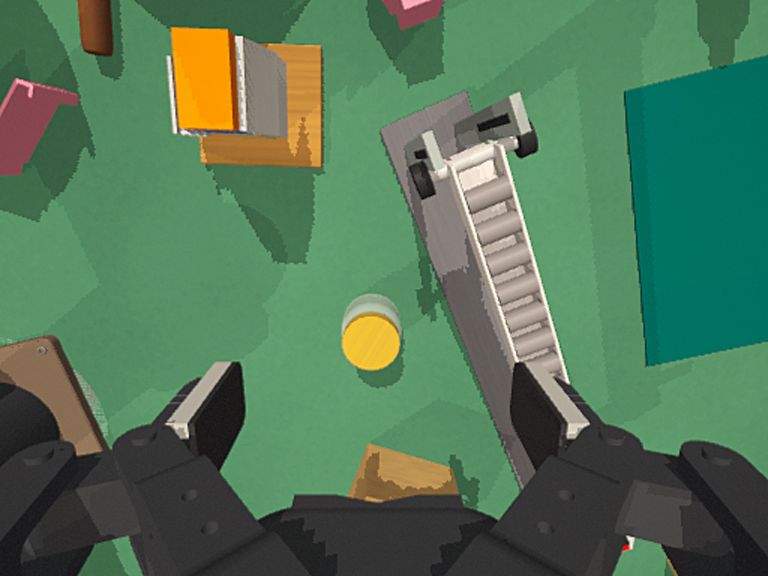

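Run:
```python
from h import *
np.set_printoptions(precision=4,suppress=True)
c=pickle.load(open('w1.pkl','rb'));f=c['frame']
hsv=cv2.cvtColor(f,cv2.COLOR_RGB2HSV)
m=cv2.inRange(hsv,(8,200,225),(22,255,255)); m[120:]=0;m[:,:100]=0;m[:,170:]=0
k=max(cv2.findContours(m,0,1)[0],key=cv2.contourArea); r=cv2.minAreaRect(k);b=cv2.boxPoints(r);print(cv2.contourArea(k),(b*1.5).tolist())
w=np.array([onz(c,*p,.154)[:2] for p in b]);print(w,w.mean(0),[np.linalg.norm(w[i]-w[i-1]) for i in range(4)])
for i in range(4): e=w[i]-w[i-1];print(np.degrees(np.arctan2(e[1],e[0])))
# rail edges at roller-top-ish heights; slope guess .165
o=np.array([.581,.0035]);a=np.radians(98.9);u=np.array([np.cos(a),np.sin(a)]);n=np.array([-u[1],u[0]])
def onrail(px,s):
    x=.15
    for _ in range(10):
        z=.1+ (x+.19)*np.tan(s)+.03; p=onz(c,px[0]/1.5,px[1]/1.5,z); x=(p[:2]-o)@u
    return x,(p[:2]-o)@n,z
for s in(.12,.165,.21):
    print(s,[np.round(onrail(p,s),4) for p in((449,168),(498,145),(517,365),(561,365))])
print('uprights tops',[((q:=onz(c,p[0]/1.5,p[1]/1.5,.205)[:2])-o)@np.c_[u,n] for p in((428,133),(440,165),(518,95),(530,128))])
```

```text
2325.5 [[170.9254150390625, 27.08287239074707], [226.82321166992188, 24.14088249206543], [232.33424377441406, 128.850830078125], [176.43646240234375, 131.79281616210938]]
[[0.3841 0.3007]
 [0.4193 0.294 ]
 [0.4027 0.2334]
 [0.3654 0.2404]] [0.3929 0.2671] [np.float64(0.06314196123172898), np.float64(0.035760995052319035), np.float64(0.06282938064385496), np.float64(0.037915520847975274)]
72.77775302968097
-10.78556141082682
-105.28065241709157
169.37736309345885
0.12 [array([0.1767, 0.0171, 0.1742]), array([ 0.1782, -0.0165,  0.1744]), array([0.0162, 0.0158, 0.1549]), array([ 0.0022, -0.0161,  0.1532])]
0.165 [array([0.1779, 0.0195, 0.1913]), array([ 0.1793, -0.0122,  0.1915]), array([0.0222, 0.0172, 0.1653]), array([ 0.0082, -0.0139,  0.163 ])]
0.21 [array([0.1791, 0.0219, 0.2087]), array([ 0.1804, -0.0079,  0.209 ]), array([0.0286, 0.0187, 0.1766]), array([ 0.0147, -0.0114,  0.1736])]
uprights tops [array([0.2015, 0.0259]), array([0.1824, 0.0256]), array([ 0.2012, -0.0274]), array([ 0.182 , -0.0285])]
```

The wrist view is clear. Head top corners are at (171,27) to (232,129), giving centre (0.393, 0.267) and axis about 75°. The rail runs from (475,155) down to (540,370), and its centre line agrees with my estimate to 1–2 mm.

drive_tool(
  steps=[
    [0,-2.89,-2.97,0,1],
    [0,-2.89,-2.97,0,1],
    [0,-2.89,-2.97,0,1],
    [0,-2.89,-2.97,0.5,1],
    [4,0,0,0,1],
    [4,0,0,0,1],
    [4,0,0,0,1],
    [0,0,0,0,1],
    [0,0,0,0,1],
  ],
)

```text
time: 3.7
eef_pos: [0.3947, 0.2618, 0.2115]
tcp_rot: [-0.559, -0.433, 0.559, -0.433]
contact_force: [0.1, 0.5, 0.6]
opening: 1.003
```

Run:
```python
from h import *
from plant import read_camera,readout
np.set_printoptions(precision=4,suppress=True)
s=readout.get_state();M=R.from_quat(s['tcp_rot']).as_matrix();print(s['eef_pos'],np.degrees(np.arctan2(M[1,1],M[0,1])),s['contact_force'],s['qpos'])
D=np.array([.393,.267,.139])-s['eef_pos'];print('tool delta cm',M.T@D*100)
c=read_camera('wrist'); pickle.dump(c,open('w2.pkl','wb'))
cv2.imwrite('pics/f.png',cv2.resize(c['frame'][:,:,::-1],(768,576),interpolation=cv2.INTER_CUBIC))
print(proj(c,(.393,.267,.154))*1.5)
```

```text
[0.3947 0.2618 0.2115] -14.477863363081383 [0.0561 0.5134 0.6212] [ 0.3711 -0.1516  2.0757 -0.0003  1.2187  0.6238]
tool delta cm [ 7.2475 -0.2922 -0.4684]
[370.1499 302.4979]
```

View pics/f.png

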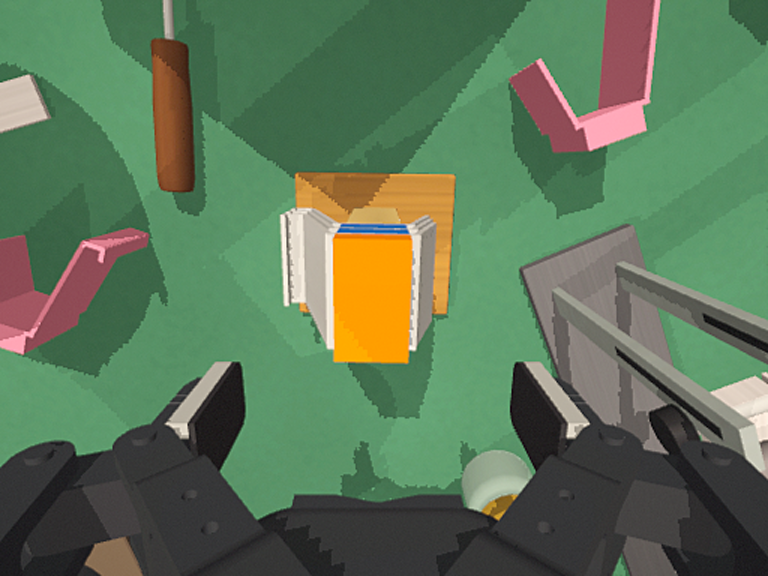

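Head edges are parallel to the jaws and its centre is at (371,299), as predicted within 1–2 mm. Descending and gripping.

drive_tool(
  steps=[
    [2,-0.29,-0.48,0,1],
    [2,0,0,0,1],
    [1.5,0,0,0,1],
    [1,0,0,0,1],
    [0.75,0,0,0,1],
    [0,0,0,0,1],
    [0,0,0,0,1],
  ],
  force=40,
)

```text
time: 4.45
eef_pos: [0.3934, 0.2682, 0.1399]
tcp_rot: [0.559, 0.433, -0.558, 0.434]
contact_force: [-0.0, 0.0, -0.1]
opening: 1.003
```

drive_tool(
  steps=[
    [0,0,0,0,0.55],
    [0,0,0,0,0.5],
    [0,0,0,0,0.45],
    [0,0,0,0,0.3],
    [0,0,0,0,0.2],
    [0,0,0,0,0.2],
  ],
)

```text
time: 5.05
eef_pos: [0.3932, 0.2682, 0.1394]
tcp_rot: [0.559, 0.433, -0.558, 0.434]
contact_force: [1.4, -0.7, 2.5]
opening: 0.411
```

drive_tool(
  steps=[
    [-0.3,0,0,0,0.2],
    [-0.5,0,0,0,0.2],
    [-0.7,0,0,0,0.2],
    [-1,0,0,0,0.2],
    [0,0,0,0,0.2],
  ],
)

```text
time: 5.55
eef_pos: [0.3937, 0.2685, 0.1658]
tcp_rot: [0.56, 0.433, -0.557, 0.434]
contact_force: [0.2, 1.1, -3.0]
opening: 0.411
```

Run:
```python
from h import *
from plant import read_camera,readout
print(readout.get_state()['contact_force'])
c=read_camera('scene');a=read_camera('wrist')
i=cv2.resize(c['frame'][170:300,260:380,::-1],(480,520),interpolation=cv2.INTER_CUBIC)
j=cv2.resize(a['frame'][110:280,130:370,::-1],None,fx=1.3,fy=1.3)
j=cv2.copyMakeBorder(j,0,520-j.shape[0],0,0,0)
cv2.imwrite('pics/g.png',np.hstack([i,j]))
```

```text
[ 0.19570585  1.09542286 -3.03984488]
```

View pics/g.png

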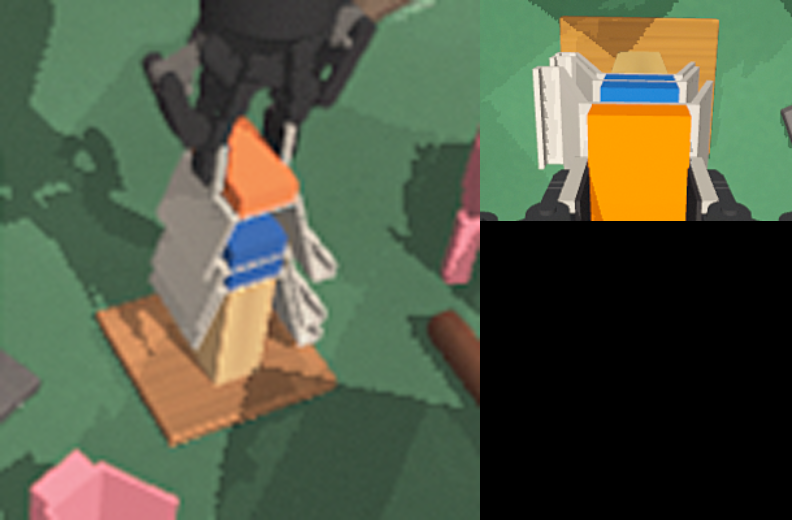

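Only the orange one is rising (3.0 N). Both blue heads, at (255,250) in the left panel, stay put. Continuing the straight lift.

drive_tool(
  steps=[
    [-1.5,0,0,0,0.2],
    [-1.5,0,0,0,0.2],
    [-1.5,0,0,0,0.2],
    [-1.5,0,0,0,0.2],
    [-1.5,0,0,0,0.2],
    [-1.5,0,0,0,0.2],
    [-2,0,0,0,0.2],
    [-2,0,0,0,0.2],
    [-2,0,0,0,0.2],
    [0,0,0,0,0.2],
  ],
)

```text
time: 6.65
eef_pos: [0.394, 0.2686, 0.3177]
tcp_rot: [0.561, 0.433, -0.556, 0.434]
contact_force: [-0.9, 0.8, -2.9]
opening: 0.41
```

Run:
```python
from h import *
from plant import readout
np.set_printoptions(precision=4,suppress=True)
s=readout.get_state();M=R.from_quat(s['tcp_rot']).as_matrix();psi=np.degrees(np.arctan2(M[1,1],M[0,1]))
print(s['eef_pos'],psi,s['contact_force'],s['wrist_torque'])
# carrier origin offset from tcp (from measured head center vs grasp)
for t in [(.5655,.102)]:
    print('tool cm',M.T@np.r_[np.array(t)-s['eef_pos'][:2],0]*100)
```

```text
[0.394  0.2686 0.3177] -14.391579835966963 [-0.8734  0.8123 -2.9267] [ 0.0322 -0.0315  0.0104]
tool cm [ 0.0652 20.7511 11.8743]
```

drive_tool(
  steps=[
    [0,1.3,0.75,0,0.2],
    [0,2.6,1.49,0,0.2],
    [0,2.6,1.49,0,0.2],
    [0,2.6,1.49,0,0.2],
    [0,2.6,1.49,0,0.2],
    [0,2.6,1.49,0,0.2],
    [0,2.6,1.49,0,0.2],
    [0,2.6,1.49,0,0.2],
    [0,1.25,0.7,0,0.2],
    [0,0,0,0,0.2],
  ],
)

```text
time: 7.65
eef_pos: [0.5646, 0.0994, 0.3117]
tcp_rot: [-0.558, -0.433, 0.56, -0.432]
contact_force: [-0.7, 0.7, -2.7]
opening: 0.406
```

drive_tool(
  steps=[
    [0,0,0,-4,0.2],
    [0,0,0,-5,0.2],
    [0,0,0,-5,0.2],
    [0,0,0,-5,0.2],
    [0,0,0,-4.3,0.2],
    [1.5,0,0,0,0.2],
    [1.5,0,0,0,0.2],
    [1,0,0,0,0.2],
    [0,0,0,0,0.2],
    [0,0,0,0,0.2],
  ],
)

```text
time: 8.65
eef_pos: [0.5638, 0.1014, 0.273]
tcp_rot: [0.459, 0.538, -0.46, 0.537]
contact_force: [-0.3, 0.2, -2.4]
opening: 0.414
```

Run:
```python
from h import *
from plant import read_camera,readout
np.set_printoptions(precision=4,suppress=True)
s=readout.get_state();M=R.from_quat(s['tcp_rot']).as_matrix();psi=np.degrees(np.arctan2(M[1,1],M[0,1]))
print(s['eef_pos'],psi,s['contact_force'])
print('tool cm',M.T@np.r_[np.array((.5655,.102))-s['eef_pos'][:2],0]*100)
d={n:read_camera(n) for n in('scene','top','wrist')};pickle.dump(d,open('c3.pkl','wb'))
i=cv2.resize(d['scene']['frame'][120:300,130:310,::-1],(540,540),interpolation=cv2.INTER_CUBIC)
j=cv2.resize(d['wrist']['frame'][:,100:400,::-1],(260,333))
j=cv2.copyMakeBorder(j,0,540-333,0,0,0)
cv2.imwrite('pics/h.png',np.hstack([i,j]))
```

```text
[0.5638 0.1014 0.273 ] 8.887462862160989 [-0.3253  0.1784 -2.4144]
tool cm [-0.0002  0.1766 -0.0306]
```

View pics/h.png

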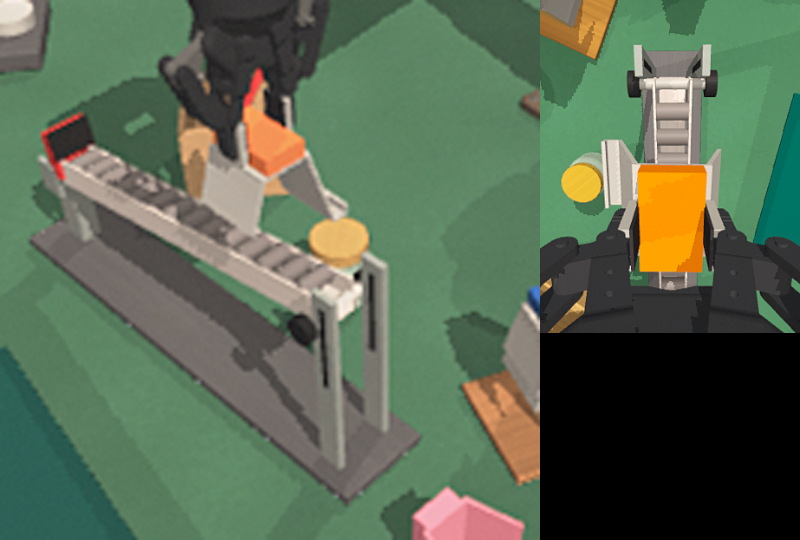

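The carrier is over the rail and aligned with it. In the wrist panel the head is at x 638–706 and the rail at 645–702, so the two are centred. The jar and box are untouched. Lowering.

drive_tool(
  steps=[
    [1,0.1,0,0,0.2],
    [1.5,0,0,0,0.2],
    [1.5,0,0,0,0.2],
    [1,0,0,0,0.2],
    [1,0,0,0,0.2],
    [0.5,0,0,0,0.2],
    [0,0,0,0,0.2],
    [0,0,0,0,0.2],
  ],
)

```text
time: 9.6
eef_pos: [0.5654, 0.1015, 0.2093]
tcp_rot: [0.46, 0.537, -0.459, 0.538]
contact_force: [0.1, 0.1, -2.5]
opening: 0.412
```

drive_tool(
  steps=[
    [0.3,0,0,0,0.2],
    [0.3,0,0,0,0.2],
    [0.3,0,0,0,0.2],
    [0,0,0,0,0.2],
  ],
)

```text
time: 10.0
eef_pos: [0.5647, 0.1015, 0.1992]
tcp_rot: [0.459, 0.538, -0.46, 0.537]
contact_force: [-0.0, 0.6, -3.1]
opening: 0.409
```

drive_tool(
  steps=[
    [0.3,0,0,0,0.2],
    [0.3,0,0,0,0.2],
    [0,0,0,0,0.2],
  ],
)

```text
time: 10.3
eef_pos: [0.5647, 0.1015, 0.1931]
tcp_rot: [0.459, 0.538, -0.46, 0.537]
contact_force: [0.3, -0.7, -3.4]
opening: 0.406
```

drive_tool(
  steps=[
    [0.3,0,0,0,0.2],
    [0.3,0,0,0,0.2],
    [0,0,0,0,0.2],
  ],
)

```text
time: 10.6
eef_pos: [0.5647, 0.1015, 0.1871]
tcp_rot: [0.459, 0.538, -0.46, 0.537]
contact_force: [-0.3, -0.0, -3.1]
opening: 0.405
```

drive_tool(
  steps=[
    [0.2,0,0,0,0.2],
    [0.2,0,0,0,0.2],
    [0,0,0,0,0.2],
  ],
)

```text
time: 10.9
eef_pos: [0.5649, 0.1015, 0.1834]
tcp_rot: [0.459, 0.538, -0.46, 0.537]
contact_force: [-0.3, -0.1, -3.3]
opening: 0.409
```

drive_tool(
  steps=[
    [0.2,0,0,0,0.2],
    [0.2,0,0,0,0.2],
    [0,0,0,0,0.2],
  ],
)

```text
time: 11.2
eef_pos: [0.5654, 0.1016, 0.1814]
tcp_rot: [0.46, 0.537, -0.459, 0.537]
contact_force: [-2.8, -1.1, 3.0]
opening: 0.408
```

drive_tool(
  steps=[
    [0.2,0,0,0,0.2],
    [0.2,0,0,0,0.2],
    [0,0,0,0,0.2],
  ],
)

```text
time: 11.5
eef_pos: [0.5662, 0.1012, 0.1795]
tcp_rot: [0.46, 0.537, -0.459, 0.538]
contact_force: [-5.5, -2.4, 11.2]
opening: 0.409
```

Contact is felt, but with a −x side force of 5.5 N. A leg is probably rubbing because the carrier sits about 2 mm too far +x. I'll back off, shift, and feel again.

drive_tool(
  steps=[
    [-0.5,0,0,0,0.2],
    [0,-0.2,0,0,0.2],
    [0.3,0,0,0,0.2],
    [0,0,0,0,0.2],
  ],
)

```text
time: 11.9
eef_pos: [0.5633, 0.1011, 0.1793]
tcp_rot: [0.46, 0.537, -0.46, 0.538]
contact_force: [-3.3, -1.4, 5.3]
opening: 0.41
```

drive_tool(
  steps=[
    [0.2,0,0,0,0.2],
    [0.1,0,0,0,0.2],
    [0,0,0,0,0.2],
  ],
)

```text
time: 12.2
eef_pos: [0.5635, 0.1006, 0.1781]
tcp_rot: [0.459, 0.537, -0.46, 0.538]
contact_force: [-5.7, -4.2, 12.8]
opening: 0.407
```

Run:
```python
from h import *
from plant import read_camera
d={n:read_camera(n) for n in('scene','wrist')};pickle.dump(d,open('c4.pkl','wb'))
i=cv2.resize(d['scene']['frame'][160:260,180:280,::-1],(400,400),interpolation=cv2.INTER_CUBIC)
j=cv2.resize(d['wrist']['frame'][40:240,150:350,::-1],(400,400),interpolation=cv2.INTER_CUBIC)
cv2.imwrite('pics/i.png',np.hstack([i,j]))
```

```text
(no output)
```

View pics/i.png

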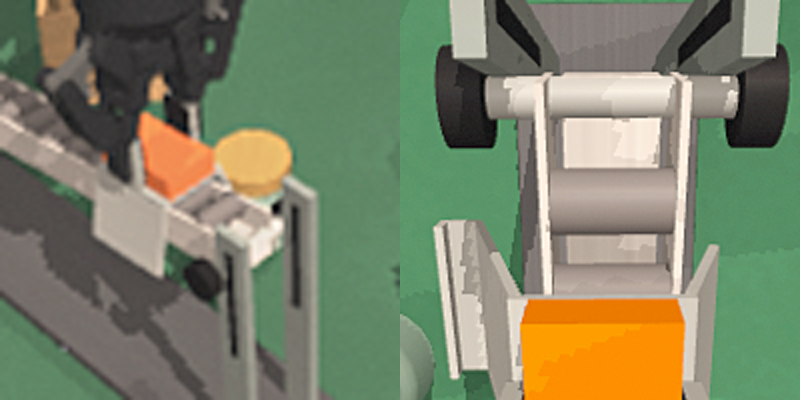

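The carrier is astride: wrist crop shows plate ends at about 512–695 and rail at 533–690. Since the gripper plane is at x≈603 and the rail centre at x≈611, it now sits about 1.8 mm to the robot side. So the first placing was centred, and the side force was friction on the rollers. Shifting back and bearing lightly.

drive_tool(
  steps=[
    [-0.5,0,0,0,0.2],
    [0,0.2,0,0,0.2],
    [0.2,0,0,0,0.2],
    [0.1,0,0,0,0.2],
    [0,0,0,0,0.2],
  ],
)

```text
time: 12.8
eef_pos: [0.5654, 0.1015, 0.1783]
tcp_rot: [0.46, 0.537, -0.46, 0.537]
contact_force: [-3.1, -1.2, 6.8]
opening: 0.406
```

Run:
```python
from plant import readout
for k,v in readout.get_state().items(): print(k,v)
```

```text
time 12.8
qpos [ 1.14452501e-03  1.16267140e-01  1.87534285e+00 -7.01364878e-05
  1.14997138e+00 -1.54635196e-01]
dq [ 6.13075958e-04  7.10697765e-05  1.20599433e-03  4.32340697e-04
 -3.12360041e-03  9.88205527e-05]
joint_efforts [  0.20924699 -28.5229826  -25.7920146    0.04640678  -0.87789226
   0.09201869]
eef_pos [0.56541549 0.10153124 0.17833822]
tcp_rot [ 0.45955621  0.53737845 -0.45958538  0.53741397]
contact_force [-3.12383935 -1.15682161  6.75842042]
wrist_torque [0.08888763 0.62942848 0.11948395]
opening 0.405606665765433
```

It bears on the rollers: about +7 N net, or 10 N against the hanging weight, at TCP z 0.178, which is within the possible range. Easing slightly and letting go.

drive_tool(
  steps=[
    [-0.1,0,0,0,0.2],
    [0,0,0,0,0.2],
  ],
)

```text
time: 13.0
eef_pos: [0.5654, 0.1015, 0.1784]
tcp_rot: [0.46, 0.537, -0.46, 0.537]
contact_force: [-1.3, -0.6, 5.1]
opening: 0.409
```

drive_tool(
  steps=[
    [0,0,0,0,0.6],
    [0,0,0,0,0.8],
    [0,0,0,0,1],
    [0,0,0,0,1],
    [0,0,0,0,1],
  ],
)

```text
time: 13.5
eef_pos: [0.565, 0.1016, 0.1775]
tcp_rot: [0.46, 0.537, -0.46, 0.537]
contact_force: [0.0, 0.9, -0.6]
opening: 1.009
```

drive_tool(
  steps=[
    [-1,0,0,0,1],
    [-3,0,0,0,1],
    [-4,0,0,0,1],
    [-4,0,0,0,1],
    [-3,0,0,0,1],
    [0,0,0,0,1],
    [0,0,0,0,1],
    [0,0,0,0,1],
    [0,0,0,0,1],
    [0,0,0,0,1],
  ],
)

```text
time: 14.5
eef_pos: [0.5646, 0.1015, 0.3261]
tcp_rot: [0.459, 0.538, -0.46, 0.537]
contact_force: [-0.4, 0.1, -0.4]
opening: 1.001
```

drive_tool(
  steps=[
    [0,0,0,0,1],
    [0,0,0,0,1],
    [0,0,0,0,1],
    [0,0,0,0,1],
    [0,0,0,0,1],
    [0,0,0,0,1],
    [0,0,0,0,1],
    [0,0,0,0,1],
    [0,0,0,0,1],
    [0,0,0,0,1],
  ],
)

```text
time: 15.5
eef_pos: [0.5651, 0.1015, 0.3278]
tcp_rot: [0.46, 0.537, -0.46, 0.537]
contact_force: [-0.2, -0.2, -0.4]
opening: 0.998
```

Run:
```python
from h import *
from plant import read_camera
d={n:read_camera(n) for n in('scene','top','wrist')};pickle.dump(d,open('c5.pkl','wb'))
i=cv2.resize(d['scene']['frame'][130:300,120:350,::-1],(540,400),interpolation=cv2.INTER_CUBIC)
j=cv2.resize(d['top']['frame'][90:230,160:410,::-1],(540,302),interpolation=cv2.INTER_CUBIC)
cv2.imwrite('pics/j.png',cv2.resize(np.vstack([i,j[:200]]),(540,600)))
c=d['scene'];
for zz in(.144,.15): print(proj(c,(.581+.144*.155,.0035-.144*.988,zz)))
```

```text
[160.19086528 169.83860555]
[159.80311018 168.11397551]
```

View pics/j.png

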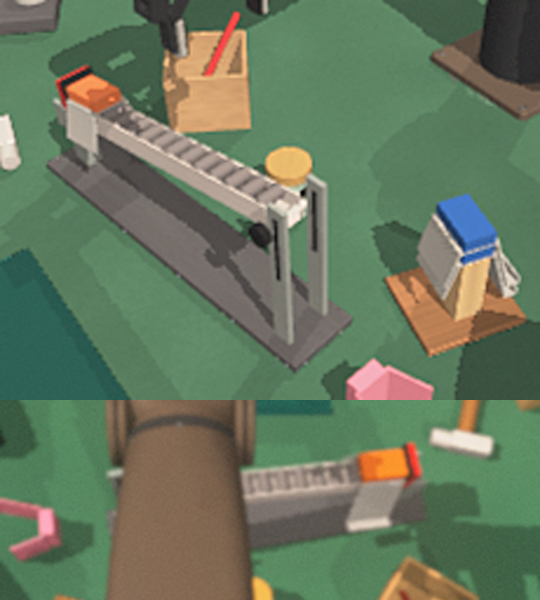

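The carrier has rolled down. In the scene panel its head is at (95,90), against the red stop at (70,85), astride the rail. Blue stack, jar and carton look unmoved. Now a numeric rest check.

drive_tool(
  steps=[
    [0,0,0,0,1],
    [0,0,0,0,1],
    [0,0,0,0,1],
    [0,0,0,0,1],
    [0,0,0,0,1],
    [0,0,0,0,1],
    [0,0,0,0,1],
    [0,0,0,0,1],
  ],
)

```text
time: 16.45
eef_pos: [0.5651, 0.1015, 0.3278]
tcp_rot: [0.46, 0.537, -0.46, 0.537]
contact_force: [-0.5, -0.6, -0.1]
opening: 0.999
```

Run:
```python
from h import *
from plant import read_camera
np.set_printoptions(precision=4,suppress=True)
d0=pickle.load(open('c0.pkl','rb'));d5=pickle.load(open('c5.pkl','rb'));n={k:read_camera(k) for k in('scene','top')}
def cen(f,lo,hi,box):
    u0,v0,u1,v1=box;m=cv2.inRange(cv2.cvtColor(f,cv2.COLOR_RGB2HSV),lo,hi)[v0:v1,u0:u1]
    M=cv2.moments(m,True); return np.array([u0+M['m10']/M['m00'],v0+M['m01']/M['m00']]),M['m00']
O=((5,150,140),(20,255,255))
for k,b in(('top',(320,105,352,130)),('scene',(146,155,175,180))):
    print(k,'head then/now',cen(d5[k]['frame'],*O,b),cen(n[k]['frame'],*O,b))
p,_=cen(n['top']['frame'],*O,(320,105,352,130)); q,_=cen(n['scene']['frame'],*O,(146,155,175,180))
t,e=tri(n['top'],p,n['scene'],q);o=np.array([.581,.0035]);a=np.radians(98.9);u=np.array([np.cos(a),np.sin(a)]);v=np.array([-u[1],u[0]])
print('head',t,e,'stand x,y',(t[:2]-o)@u,(t[:2]-o)@v,'expect about -.147..-.144')
Y=((20,120,120),(30,255,255))
print('jar scene',cen(d0['scene']['frame'],*Y,(225,185,260,215)),cen(n['scene']['frame'],*Y,(225,185,260,215)))
C=((8,60,90),(22,200,255));b=(186,135,232,190)
print('carton scene',cen(d0['scene']['frame'],*C,b),cen(n['scene']['frame'],*C,b))
f=d0['scene']['frame'].astype(int);g=n['scene']['frame'].astype(int)
print('stack legs/magazine diff',np.abs(f-g)[240:290,285:345].mean(),'noise ref',np.abs(f-g)[300:340,60:160].mean())
B=((105,120,60),(125,255,255));print('blue old/new',cen(f.astype('uint8'),*B,(300,205,345,250)),cen(g.astype('uint8'),*B,(300,205,345,250)))
```

```text
top head then/now (array([337.149 , 119.6457]), 302.0) (array([337.1689, 119.596 ]), 302.0)
scene head then/now (array([159.3231, 168.8777]), 229.0) (array([159.3231, 168.8777]), 229.0)
head [ 0.6051 -0.1429  0.1462] 0.003015779811777421 stand x,y -0.14839259363632845 -0.0011777779917694722 expect about -.147..-.144Traceback (most recent call last):
  File "<stdin>", line 15, in <module>
  File "<stdin>", line 7, in cen
ZeroDivisionError: float division by zero
```

Run:
```python
from h import *
f=pickle.load(open('c0.pkl','rb'))['scene']['frame'];g=pickle.load(open('c5.pkl','rb'))['scene']['frame']
G=lambda x,b:np.float32(cv2.cvtColor(x,cv2.COLOR_RGB2GRAY)[b[1]:b[3],b[0]:b[2]])
for k,b in dict(jar=(228,190,256,210),carton=(192,160,226,186),stacklegs=(285,245,345,285)).items():
    print(k,cv2.phaseCorrelate(G(f,b),G(g,b),cv2.createHanningWindow((b[2]-b[0],b[3]-b[1]),cv2.CV_32F)),np.abs(G(f,b)-G(g,b)).mean())
```

```text
jar ((-0.025625187721761478, -0.1224373833418273), 0.9761986744403839) 2.2375
carton ((-0.0697578545162294, 0.6121470046713409), 0.7298400926982425) 7.437783
stacklegs ((0.0018457664304882826, 0.015957903525492867), 0.9973896657427151) 3.6158333
```

```bash
python3 -c "
from plant import sign_off; print(sign_off())"
```

```text
the job is handed in; nothing more can be done
None
```

I moved the orange-headed carrier from the nested stack to the rail. It rolled down by itself and is resting against the red stop, astride the rail. The job was handed in after about 16.5 s of the 48 s allowed.

- **Lift:** It came up straight with the wrist reading about 3 N, so only one carrier was lifted. Both blue carriers stayed down, and the image of the stack legs and magazine shifted by less than 0.02 px.
- **Set-down:** I felt it bear on the rollers at the upper end, with about 10 N against its hanging weight, eased off and let go. The first two touches showed about 5.5 N sideways. I shifted 2 mm and checked with the wrist camera. It was astride, and the first position had been the centred one, so I shifted back.
- **At the stop:** The head's image stayed within 0.05 px over about 1 s. Its position is stand x ≈ −0.148 m, y ≈ −0.001 m, against an expected x of about −0.145 m, which agrees within the calibration error.
- **Jar and box:** The jar is unmoved (0.1 px shift). The automatic check on the cardboard box was inconclusive: it gave a 0.6 px shift with a weak match, probably because of the gripper's shadow. Its visible corners are at the same pixels as before, and the arm never came near it.

The gripper is open and clear of everything, at z = 0.33 m.

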